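# Unbolt the mudroom drawer chest

## Robot

A 6-joint arm with a two-finger parallel gripper is mounted at the origin on the work surface. World frame = base frame: x ahead of the robot, y to its left, z up, the work surface at z = 0. Lengths are in m, angles in rad, forces in N, time in s.
With the tool pointing down it reaches from about 0.425 to 0.95 m from the base axis. Payload 14.7 kg.
Tool frame: the origin (TCP) lies at the very end of the fingers, on their centre line; the grasp point (between the pads) lies 19 mm behind it (manip.tcp_to_grasp is the distance from the TCP to the grasp point, in m); z points along the fingers, y is the direction in which the jaws open and shut (so a half turn about z gives the same grasp; the last joint's range is limited). The gripper opens to 85 mm and grips with 20 to 120 N. Pads are 22 mm wide; open, the fingers measure 114 mm over their backs; the gripper's body (76 mm by 85 mm) begins 54 mm behind the grasp point. The pads swing forward as they close: fully open they stand 13 mm farther back than shut.
Start: joints at [-1.153, 0.48, 1.596, -0, 1.065, -0.047], TCP at [0.291, -0.581, 0.231] pointing down, gripper open.
Joint ranges: [-2.75, 2.75], [-0.82, 2.05], [0.23, 2.67], [-1.56, 4.7], [0.09, 2.69], [-2.92, 2.92]. Speed limits (rad/s): [1.89, 1.89, 2.39, 3.01, 3.01, 3.01].

## Interface

Orientations are given as [roll, pitch, yaw] about the fixed x, y, z axes, in that order (R = Rz(yaw) Ry(pitch) Rx(roll)).
In Python, from bench import manip, imaging, finish_job, find_in, regions_of gives the robot as it stands.
- The arm moves only by the tool jog_arm, never from a script. Its argument "steps" is one flat list of numbers, 7 for each row, row after row: the shift along the tool's x, y, z normalised to -1 to 1, where 1 is 10 cm, then the turn, a rotation vector about the tool's x, y, z normalised to -1 to 1, where 1 is 1.5 rad, then the gripper command: -1 is fully open, 1 is shut, values between are in proportion. In form: [x, y, z, ax, ay, az, gripper, x, y, z, ax, ay, az, gripper, ...]. A call has 1 to 5 rows; each row shifts and turns the commanded pose from where the row before left it, along the tool's axes as they then stand; what a row does not reach is not made up. A row lasts 1/12 s, in which the tool goes at most 41.7 mm and 7.16 degrees, less where a joint would pass 70% of its speed; a pose out of reach is approached as far as the arm can. A call with a number of a shift or a turn outside -1 to 1 is refused whole. A call with a gripper value outside its range is refused whole. The fingers move at their own pace and stop on an object; "grip_force" is the grip in N (left out, the last holds). Time passes only in rows, so rows that do not move let the fingers close. It gives the time, the measured TCP pose, the force and the opening at its end, in the units of the state.
- manip.get_state(): the state, without advancing time (a new reading comes with each control period).
- imaging.grab_frame(name): name is "side" or "top"; returns a dict with "color" (400x640x3 uint8, red, green, blue), "fx", "fy", "cx", "cy" (pixels), "xyz" and "orientation" of the camera in the world. Camera axes: x right, y down, z forward; pixel columns grow to the right and rows downward; lengths in m; the calibration is good to about 2 mm. A picture is of the moment at which its call begins. There is no depth.
- finish_job(): hands the job in, once; it reports no verdict.
Trained networks look in a picture, given as the dict that the camera call returned (one of the last four; its "shot" number tells which), for a name from the list of things; names that differ only in an ending like _2 or _b are one class to them, and where a whole thing is asked for, a point or a joint stands for the part that bears it (a point fixed in the world has none). Each returns a list of dicts, best first, with "p" (0 to 1); they miss things now and then, are a little off and sometimes report something else, mostly with a low value. They report only what shows in the picture. A call takes as long as a camera call.
- find_in(thing, picture): "extent" ([left, top, right, bottom] as shares, 0 to 1, of the picture: columns of its width, rows of its height, round what is visible of it).
- regions_of(thing, picture): "pixels" (400x640 bool, what is visible of it) and "extent" ([left, top, right, bottom] as shares, 0 to 1, of the picture: columns of its width, rows of its height, round what is visible of it).
The state is a dict: "clock": time; "joint_pos": joint angles; "joint_velocities": joint speeds; "joint_efforts": joint torques, N m; "eef_pos": TCP position; "tool_rot": TCP orientation; "contact_force": force on the tool from outside, world axes, zero at the start; "torque": the same for the moment, N m; "gripper_width": opening from 0.0 (shut) to 1.0 (fully open).
Only numpy, scipy, OpenCV 4.12 (cv2) and the standard library are available. Lean on these libraries where they do the work, as an engineer would, in place of code of your own. Each camera call takes 0.05 s, during which the arm holds its last target. There are 200 camera calls.

## Task

Unlock the drawer of the wider wooden chest (the one with the long bar pull): swing the flat steel keeper on its top aside about a quarter turn, away from the drawer front, so that it no longer blocks the bolt, then slide the bolt all the way back. The drawer itself need not be opened; leave the narrow chest (the one with the round knob pull) locked.

Things in the scene. Friction and masses are not known exactly. Their poses are not given: they have to be found in the camera images.
- wide_chest: Pale wood chest, 270 mm wide (y), 200 deep (x), 90 high, fixed to the bench, its drawer (bar pull, 100 mm) facing -x. Stands left or right, turned up to 0.3 rad. Origin: centre of its underside; x to its back, y along the bolt's way of opening, z up. On its top: the bolt's axis at x -50, along y; keeper pivot at x -38, y +42; hasp staple held by the bolt at x -50, y -60, 113 mm above the bench.
- wide_bolt_post (a point): Upright steel post by which the wide chest's bolt is slid: round, 14 mm thick, with an 18 mm cap (top 6 mm). This point is on its axis, 135 mm above the bench; the post's top is at 152. Axes as the chest's. From here the keeper's pivot is at x +12, y +72 mm (bolt shot). Two bolt guides, tops 111 mm above the bench, stand at y -14 and +14, the staple at y -30.
- wide_bolt (a joint): Slide of the bolt, m: 0 = shot (through the staple), 0.04 = drawn fully back, along the chest's +y, where it meets a stop. It takes about 2 N and stays where it is left. While the keeper is shut, its end stops the post after about 3 mm.
- wide_keeper_tab (a point): Upright steel tab by which the wide chest's keeper is swung: 8 mm thick (own x), 18 long (own y), top 152 mm above the bench. This point: its middle, 135 mm above the bench. Axes turn with the keeper; shut, they are the chest's. From here the pivot is at x +7, y +34 mm. Keeper: flat steel plate 28 x 62 x 5 mm, underside 114 mm above the bench, from the pivot (top 123) towards the post.
- wide_keeper (a joint): Swing of the keeper about its vertical pivot, rad: 0 = shut, its end before the bolt post; grows as the tab swings to the back of the chest (anticlockwise from above), to a stop at 1.6, plate pointing straight back. The post can pass from about 0.7. It takes about 1 N at the tab and stays where it is left.
- narrow_keeper_tab (a point): The same tab on the narrow chest (170 mm wide, round knob pull, otherwise the same size and fittings), which is to be left locked. Middle of the tab, 135 mm above the bench.

How it is judged:
On the way, in this order (a step that is already met when the one before it is completed fails the run):
1. the keeper of the wide chest is swung clear while the bolt is still shot (value of joint wide_keeper above 0.8 rad and value of joint wide_bolt below 0.015 m), for 0.1 s.
2. the bolt of the wide chest is drawn back (value of joint wide_keeper above 0.8 rad and value of joint wide_bolt above 0.034 m), for 0.1 s.
At the end, for the whole second after the job is handed in: The wide chest's keeper stands at least 0.8 rad (46 degrees) open, its bolt is drawn back at least 34 of its 40 mm, both at rest; the narrow chest's keeper tab has not moved more than 15 mm (all of step 2 and velocity of joint wide_bolt below 0.01 m/s and velocity of joint wide_keeper below 0.1 rad/s); the robot touches nothing.
It fails at once if the narrow chest's keeper is swung (distance of narrow_keeper_tab from where it was at the start of the episode above 0.015 m).
It also fails if it takes over 40 s, if anything falls off the work surface, if the arm or the gripper's body presses on something with over 40 N, if the wrist force passes 120 N, or if a joint passes its speed limit or range.

## Working session

There is one attempt and no reset: what is moved stays moved. The work goes in short steps, Python scripts to look and compute and a tool call to move; the robot and the scene stay as the last step left them, time stands still between calls to the robot, and variables do not carry over. Pictures are saved under pics/ and viewed, about 8 in all and at most 12, crops included, and the job is handed in when it is done.

Besides the shell and the picture viewer there is one more tool, called after "Emit:" as a command line: name --argument value ..., lists and objects as JSON in quotes. jog_arm: Moves the arm, as the interface text tells. Scaled input: -1 to 1 covers 10 cm each way for a shift and 1.5 rad each way for a turn. Its arguments: {"type":"object","properties":{"steps":{"type":"array","items":{"type":"number","minimum":-1,"maximum":1}},"grip_force":{"type":"number"}},"required":["steps"]}

```bash
mkdir -p pics; cat > h.py <<'E'
import numpy as np, cv2
from bench import manip, imaging, finish_job, find_in, regions_of
from scipy.spatial.transform import Rotation as R
def rot(o):
    o=np.array(o,float)
    return o if o.shape==(3,3) else (R.from_euler('xyz',o).as_matrix() if o.size==3 else R.from_quat(o).as_matrix())
def proj(f,P):
    c=(np.atleast_2d(P)-np.array(f['xyz']))@rot(f['orientation'])
    return np.c_[f['fx']*c[:,0]/c[:,2]+f['cx'],f['fy']*c[:,1]/c[:,2]+f['cy']]
def back(f,uv,z):
    d=rot(f['orientation'])@np.array([(uv[0]-f['cx'])/f['fx'],(uv[1]-f['cy'])/f['fy'],1])
    o=np.array(f['xyz']); return o+d*(z-o[2])/d[2]
E
python3 - <<'E'
from h import *
s=manip.get_state(); print({k:np.round(v,3).tolist() for k,v in s.items()})
for n in ('top','side'):
    f=imaging.grab_frame(n); cv2.imwrite(f'pics/{n}0.png',f['color'][:,:,::-1])
    print(n,f['xyz'],f['orientation'],f['fx'],f['cx'],f['cy'])
    for t in ('wide_chest','wide_bolt_post','wide_keeper_tab','narrow_keeper_tab'):
        for r in regions_of(t,f)[:3]:
            e=np.array(r['extent'])*[640,400,640,400]; ys,xs=np.nonzero(r['pixels'])
            print(t,round(r['p'],2),e.round(1),xs.mean().round(1),ys.mean().round(1),len(xs))
E
```

```text
{'clock': 0.0, 'joint_pos': [-1.153, 0.481, 1.597, 0.0, 1.065, -0.047], 'joint_velocities': [0.002, -0.0, 0.0, 0.0, 0.0, -0.001], 'joint_efforts': [-0.006, -95.067, -43.019, -0.0, 0.012, -0.0], 'eef_pos': [0.291, -0.581, 0.231], 'tool_rot': [-3.14, -0.0, 0.465], 'contact_force': [-0.306, 0.222, 0.17], 'torque': [-0.038, 0.013, 0.012], 'gripper_width': 1.003}
top [0.45188833 0.00564817 0.98913541] [-3.06136332 -0.00568013 -1.59468414] 516.1194009983839 319.73267345784166 198.042884862252
wide_chest 0.69 [116.4 122.9 297.4 287.1] 206.4 201.1 19363
wide_bolt_post 0.73 [202.3 219.7 239.4 233. ] 211.5 225.0 128
wide_keeper_tab 0.57 [169.1 203.9 208.2 228.3] 188.8 216.7 573
narrow_keeper_tab 0.86 [386.9 213.2 435.  229.3] 412.7 220.0 657
side [0.20640151 0.57375791 0.46690256] [-2.05748637e+00 -1.70027969e-03 -2.60195674e+00] 405.211202669312 318.057115865396 204.45367047244554
wide_chest 0.55 [142.7 220.2 375.2 398.7] 259.8 308.6 26796
wide_bolt_post 0.77 [282.4 242.5 304.7 282.3] 294.6 258.9 395
wide_keeper_tab 0.86 [241.8 249.8 289.7 287.1] 268.7 271.9 828
narrow_keeper_tab 0.66 [238.3 250.3 294.2 291. ] 268.8 271.9 942
narrow_keeper_tab 0.61 [371.7 162.4 396.2 189.6] 386.1 176.7 286
```

```bash
python3 - <<'E'
import cv2,numpy as np
a=cv2.imread('pics/top0.png')[90:310,90:490]; b=cv2.imread('pics/side0.png')[140:400,120:440]
cv2.imwrite('pics/a.png',cv2.resize(a,None,fx=2,fy=2,interpolation=cv2.INTER_CUBIC)); cv2.imwrite('pics/b.png',cv2.resize(b,None,fx=2.3,fy=2.3,interpolation=cv2.INTER_CUBIC))
E
```

```text
(no output)
```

View pics/a.png

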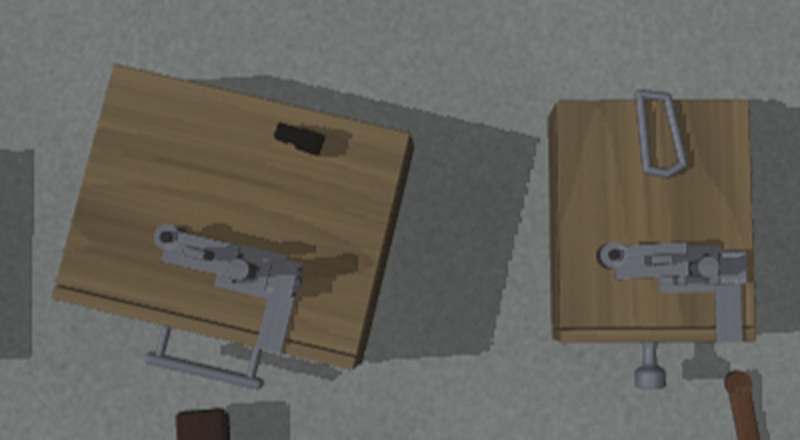

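View pics/b.png

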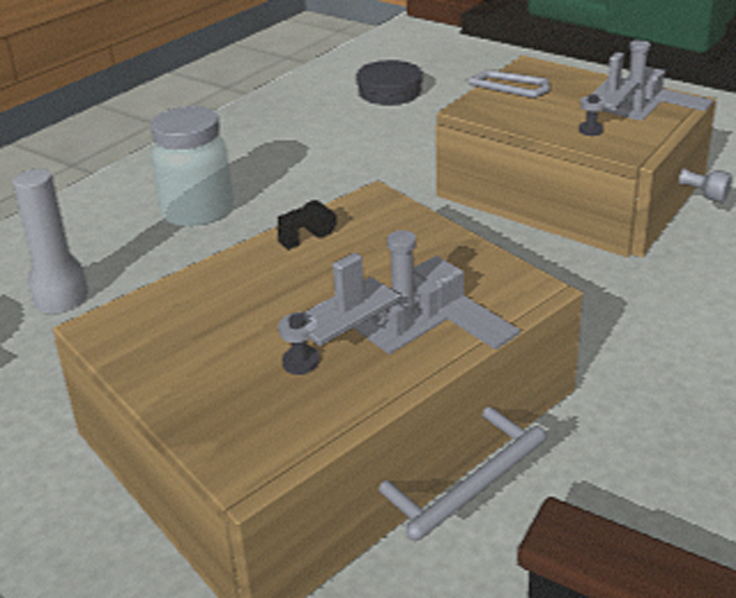

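The top view (crop 2x, offset 90,90) shows the wide chest on the left. Its top corners are at crop (113,65), (412,135), (355,368) and (55,297), the post cap is near (240,268) and the pivot is at (166,237). The side view (2.3x, offset 120,140) shows the post cap at (402,240), the pivot at (296,321) and the tab top at (348,262). Next I fit the chest pose to these points.

```bash
cat > fit.py <<'E'
from h import *
from scipy.optimize import least_squares
M={'bl':(.1,.135,.09),'br':(.1,-.135,.09),'fr':(-.1,-.135,.09),'fl':(-.1,.135,.09),'piv':(-.038,.042,.123),'post':(-.05,-.03,.152),'tab':(-.045,.008,.152)}
T={'bl':(113,65),'br':(412,135),'fr':(355,368),'fl':(55,297),'piv':(166,237),'post':(240,268)}
S={'bl':(57,327),'br':(380,182),'fr':(580,293),'fl':(235,515),'piv':(296,321),'post':(402,240),'tab':(348,262)}
def world(p,m):
    c,s=np.cos(p[2]),np.sin(p[2]); m=np.array(m); return np.array([p[0]+c*m[0]-s*m[1],p[1]+s*m[0]+c*m[1],m[2]])
if __name__=='__main__':
    ft,fs=imaging.grab_frame('top'),imaging.grab_frame('side')
    obs=[(ft,k,np.array(v)/2+[90,90]) for k,v in T.items()]+[(fs,k,np.array(v)/2.3+[120,140]) for k,v in S.items()]
    res=lambda p:np.concatenate([proj(f,world(p,M[k]))[0]-uv for f,k,uv in obs])
    r=least_squares(res,[.45,.2,-.2],loss='soft_l1')
    print(r.x.round(4))
    for (f,k,uv),e in zip(obs,res(r.x).reshape(-1,2)): print(k,e.round(1))
    for k in M: print(k,world(r.x,M[k]).round(4))
E
python3 fit.py
```

```text
[ 0.5329  0.1965 -0.2568]
bl [-0.2  0.6]
br [-0.9  0.7]
fr [ 0.4 -4.3]
fl [-0.9 -4.9]
piv [-0.7  1.6]
post [-1.4  2.6]
bl [-0.7  0.3]
br [ 0.5 -1. ]
fr [-3.1 -3.4]
fl [-3.3 -1.6]
piv [ 2.2 -0.5]
post [ 1.6 -0.4]
tab [ 1.6 -0.6]
bl [0.664  0.3017 0.09  ]
br [0.5954 0.0405 0.09  ]
fr [0.4019 0.0913 0.09  ]
fl [0.4705 0.3525 0.09  ]
piv [0.5069 0.2468 0.123 ]
post [0.477  0.1802 0.152 ]
tab [0.4915 0.2157 0.152 ]
```

```bash
sed -i "s/^if __name/M['fr']=(-.112,-.135,.09);M['fl']=(-.112,.135,.09)\nif __name/" fit.py; python3 fit.py
cat > plan.py <<'E'
from h import *
from fit import world
def rows(way,maxd=.04,maxa=.115,g=1):
    """way: list of (x,y,z,yaw); prints rows in tool axes"""
    s=manip.get_state(); p=np.array(s['eef_pos']); y=s['tool_rot'][2]; out=[]
    print('at',p.round(4),round(y,3),'F',np.round(s['contact_force'],1),'t',s['clock'])
    C=R.from_euler('xyz',s['tool_rot'])
    for w in way:
        n=int(np.ceil(max(np.linalg.norm(np.array(w[:3])-p)/maxd,abs(w[3]-y)/maxa,1)-1e-6)); p0=p.copy();y0=y
        for i in range(1,n+1):
            tp=p0+(np.array(w[:3])-p0)*i/n; ty=y0+(w[3]-y0)*i/n
            G=R.from_euler('xyz',[np.pi,0,ty])
            d=C.inv().apply(tp-p)/.1; a=(C.inv()*G).as_rotvec()/1.5
            r=np.r_[d.round(3),a.round(3)]; out.append(r)
            p=p+C.apply(r[:3]*.1); C=C*R.from_rotvec(r[3:]*1.5); y=C.as_euler('xyz')[2]
    for i,r in enumerate(out): print(('\n' if i%5==0 else '')+', '.join(f'{v:g}' for v in r)+f', {g},')
E
```

```text
[ 0.536   0.1956 -0.2588]
bl [ 0.5 -1.3]
br [-0.4 -0.9]
fr [-0.9  0.9]
fl [-2.3 -0.1]
piv [-0.2 -0.3]
post [-0.9  0.7]
bl [-1.5 -0.9]
br [-0.3 -1.6]
fr [ 1.5 -0.8]
fl [0.8 2.8]
piv [ 0.8 -1.6]
post [ 0.1 -1.3]
tab [ 0.1 -1.6]
bl [0.6672 0.3005 0.09  ]
br [0.5981 0.0395 0.09  ]
fr [0.3932 0.0938 0.09  ]
fl [0.4623 0.3548 0.09  ]
piv [0.51   0.2459 0.123 ]
post [0.48   0.1794 0.152 ]
tab [0.4945 0.2148 0.152 ]
```

```bash
cat >> plan.py <<'E'
P=np.array([.536,.1956,-.2588]); Y0=P[2]
def own(th,x,y,z):  # keeper frame, pivot-relative
    c,s=np.cos(th),np.sin(th); return [*world(P,(-.038+c*x-s*y,.042+s*x+c*y,z)),Y0+th]
E
python3 - <<'E'
from plan import *
a=own(0,-.036,-.026,.20);b=own(0,-.036,-.026,.130); print(a,b)
rows([(.50,-.33,.231,.2),(.50,-.02,.231,Y0),a,b])
E
```

```text
[np.float64(0.46855909554534864), np.float64(0.23000529619605936), np.float64(0.2), np.float64(-0.2588)] [np.float64(0.46855909554534864), np.float64(0.23000529619605936), np.float64(0.13), np.float64(-0.2588)]
at [ 0.2914 -0.581   0.2313] 0.465 F [ 0.3 -0.5 -0. ] t 0.7

0.332, -0.145, 0, 0, 0, 0.02, 1,
0.328, -0.156, 0.001, 0, 0, 0.019, 1,
0.323, -0.164, -0, 0, 0, 0.02, 1,
0.318, -0.175, 0, 0, 0, 0.019, 1,
0.313, -0.183, 0.001, 0, 0, 0.02, 1,

0.308, -0.192, -0, 0, 0, 0.02, 1,
0.301, -0.202, 0, 0, -0, 0.019, 1,
0.295, -0.21, 0.001, 0, -0, 0.02, 1,
0.29, -0.219, -0, 0, -0, 0.02, 1,
0.077, -0.38, -0, 0, -0, 0.038, 1,

0.055, -0.383, -0, 0, -0, 0.038, 1,
0.032, -0.387, -0, 0, -0, 0.039, 1,
0.011, -0.387, -0, 0, -0, 0.038, 1,
-0.012, -0.387, -0, 0, -0, 0.038, 1,
-0.034, -0.386, -0, 0, -0, 0.038, 1,

-0.056, -0.384, -0, 0, -0, 0.038, 1,
-0.077, -0.38, -0, 0, -0, 0.038, 1,
-0.135, -0.334, 0.044, 0, -0, 0, 1,
-0.134, -0.334, 0.044, 0, -0, 0, 1,
-0.135, -0.333, 0.045, 0, -0, 0, 1,

-0.135, -0.334, 0.044, 0, -0, 0, 1,
-0.134, -0.334, 0.044, 0, -0, 0, 1,
-0.135, -0.334, 0.044, 0, -0, 0, 1,
-0.134, -0.333, 0.045, 0, -0, 0, 1,
-0, -0, 0.35, 0, -0, 0, 1,

-0, -0, 0.35, 0, -0, 0, 1,
```

Emit:
jog_arm --steps '[0.33,-0.15,0,0,0,0.02,1,0.33,-0.16,0,0,0,0.02,1,0.32,-0.16,0,0,0,0.02,1,0.32,-0.18,0,0,0,0.02,1,0.31,-0.18,0,0,0,0.02,1]'

```text
clock: 1.12
eef_pos: [0.4075, -0.4398, 0.2314]
tool_rot: [3.142, -0.0, 0.313]
contact_force: [2.1, -1.6, 0.6]
gripper_width: 0.3
```

Emit:
jog_arm --steps '[0.31,-0.19,0,0,0,0.02,1,0.3,-0.2,0,0,0,0.02,1,0.3,-0.21,0,0,0,0.02,1,0.29,-0.22,0,0,0,0.02,1,0.08,-0.38,0,0,0,0.04,1]'

```text
clock: 1.53
eef_pos: [0.5049, -0.2912, 0.2315]
tool_rot: [3.14, -0.003, 0.134]
contact_force: [-2.0, 1.3, -0.3]
gripper_width: 0.003
```

Emit:
jog_arm --steps '[0.05,-0.38,0,0,0,0.04,1,0.03,-0.39,0,0,0,0.04,1,0.01,-0.39,0,0,0,0.04,1,-0.01,-0.39,0,0,0,0.04,1,-0.03,-0.39,0,0,0,0.04,1]'

```text
clock: 1.95
eef_pos: [0.503, -0.095, 0.2315]
tool_rot: [3.142, -0.0, -0.168]
contact_force: [0.6, -0.5, 0.7]
gripper_width: -0.005
```

Emit:
jog_arm --steps '[-0.06,-0.38,0,0,0,0.04,1,-0.08,-0.38,0,0,0,0.03,1,-0.13,-0.33,0,0,0,0,1,-0.13,-0.33,0,0,0,0,1,-0.13,-0.33,0,0,0,0,1]'

```text
clock: 2.37
eef_pos: [0.4928, 0.0881, 0.2315]
tool_rot: [-3.141, -0.0, -0.27]
contact_force: [0.9, 0.4, -0.5]
gripper_width: -0.0
```

```bash
python3 - <<'E'
from plan import *
rows([own(0,-.036,-.026,.20),own(0,-.036,-.026,.130)])
E
```

```text
at [0.4928 0.0881 0.2315] -0.27 F [ 0.9  0.4 -0.5] t 2.3667

-0.153, -0.326, 0.079, -0, -0, -0.002, 1,
-0.152, -0.326, 0.079, -0, -0, -0.002, 1,
-0.151, -0.326, 0.078, -0, -0, -0.002, 1,
-0.15, -0.327, 0.079, -0, -0, -0.002, 1,
-0, -0, 0.35, -0, -0, 0, 1,

-0.001, -0, 0.35, -0, -0, 0, 1,
```

Emit:
jog_arm --steps '[-0.15,-0.33,0.08,0,0,-0.002,1,-0.15,-0.33,0.08,0,0,-0.002,1,-0.15,-0.33,0.08,0,0,-0.002,1,-0.15,-0.32,0.08,0,0,-0.002,1,0,0,0,0,0,0,1]'

```text
clock: 2.78
eef_pos: [0.4682, 0.2333, 0.1982]
tool_rot: [-3.141, 0.001, -0.255]
contact_force: [-0.6, -0.6, -0.9]
gripper_width: 0.002
```

```bash
python3 - <<'E'
from plan import *
for n in ('top','side'):
    f=imaging.grab_frame(n); cv2.imwrite(f'pics/{n}1.png',f['color'][:,:,::-1])
im=cv2.imread('pics/side1.png')[100:360,120:440]
cv2.imwrite('pics/c.png',cv2.resize(im,None,fx=2.3,fy=2.3))
rows([own(0,-.036,-.026,.20),own(0,-.036,-.026,.130)])
E
```

```text
at [0.4691 0.2296 0.199 ] -0.255 F [-0.3 -0.5  0.5] t 2.8833

-0.006, -0.002, -0.01, 0, 0, 0.002, 1,
-0, -0, 0.35, 0, 0, 0, 1,
-0, -0.001, 0.35, 0, 0, 0, 1,
```

View pics/c.png

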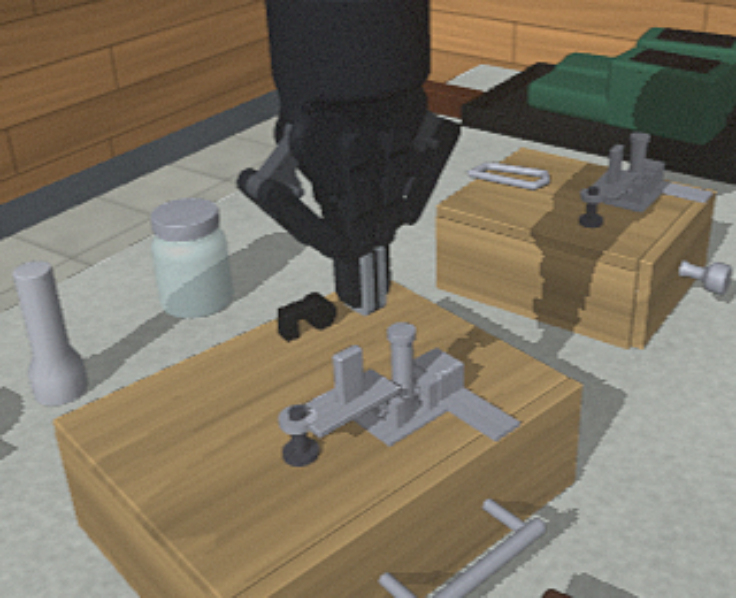

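```bash
python3 - <<'E'
from plan import *
f=imaging.grab_frame('side')
print((proj(f,manip.get_state()['eef_pos'])[0]-[120,100])*2.3)
rows([own(0,-.036,-.026,.20),own(0,-.036,-.026,.130)])
E
```

```text
[365.61381149 304.23180501]
at [0.4695 0.2286 0.1993] -0.257 F [-0.2  0.6 -0.5] t 2.9333

-0.013, -0.011, -0.007, 0, 0, 0.001, 1,
0, -0, 0.35, 0, 0, 0, 1,
0, -0, 0.35, 0, 0, 0, 1,
```

The side view shows the shut fingertips at crop (370,305). The predicted position is (366,304), so the calibration holds. I'll lower the tool in front of the tab.

Emit:
jog_arm --steps '[-0.013,-0.011,0.2,0,0,0,1,0,0,0.25,0,0,0,1,0,0,0.24,0,0,0,1,0,0,0,0,0,0,1]'

```text
clock: 3.27
eef_pos: [0.4671, 0.2278, 0.1273]
tool_rot: [3.139, 0.004, -0.26]
contact_force: [-1.2, -1.0, -0.6]
gripper_width: -0.001
```

```bash
python3 - <<'E'
from plan import *
im=[]
f=imaging.grab_frame('side'); im.append(cv2.resize(f['color'][180:340,200:400,::-1],None,fx=3,fy=3)); cv2.imwrite('pics/d.png',im[0])
D=-.018
rows([own(0,-.030,-.026,.130)]+[own(t,-.022,-.026,.13) for t in np.arange(.0,1.46,.1)],maxa=.2)
E
```

```text
at [0.4679 0.2282 0.1292] -0.26 F [ 0.2 -0.2  0. ] t 3.3167

0.062, -0.019, -0.008, 0.002, 0.002, -0.001, 1,
0.08, -0, -0, -0, -0, 0, 1,
0.027, 0.02, -0, -0, -0, -0.066, 1,
0.027, 0.021, -0, -0, -0, -0.067, 1,
0.027, 0.021, -0, -0, -0, -0.067, 1,

0.027, 0.02, -0, -0, -0, -0.066, 1,
0.027, 0.021, -0, -0, -0, -0.067, 1,
0.027, 0.021, -0, -0, -0, -0.067, 1,
0.027, 0.02, -0, -0, -0, -0.066, 1,
0.027, 0.021, -0, -0, -0, -0.067, 1,

0.027, 0.021, -0, -0, -0, -0.067, 1,
0.027, 0.02, -0, -0, -0.001, -0.066, 1,
0.027, 0.021, -0, -0, 0, -0.067, 1,
0.027, 0.021, -0, -0, 0, -0.067, 1,
0.027, 0.02, -0, -0, 0, -0.066, 1,

0.027, 0.021, -0, -0, 0, -0.067, 1,
```

View pics/d.png

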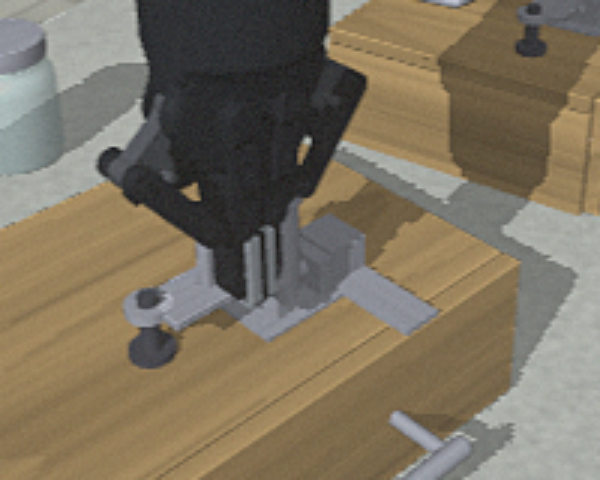

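The shut fingers are just in front of the tab at crop (245,300), with the post clear behind and to the right. I'll start the swing.

Emit:
jog_arm --steps '[0.06,-0.02,0,0,0,0,1,0.08,0,0,0,0,0,1,0.027,0.02,0,0,0,-0.067,1,0.027,0.02,0,0,0,-0.067,1,0.027,0.021,0,0,0,-0.067,1]'

```text
clock: 3.73
eef_pos: [0.4915, 0.2209, 0.1319]
tool_rot: [-3.141, -0.002, 0.048]
contact_force: [-2.2, 0.5, 0.7]
gripper_width: 0.003
```

Emit:
jog_arm --steps '[0.027,0.02,0,0,0,-0.067,1,0.027,0.021,0,0,0,-0.067,1,0.027,0.02,0,0,0,-0.067,1,0,0,0,0,0,0,1]'

```text
clock: 4.07
eef_pos: [0.5007, 0.2159, 0.1318]
tool_rot: [3.141, -0.003, 0.349]
contact_force: [0.0, 0.5, 0.8]
gripper_width: 0.001
```

```bash
python3 - <<'E'
from plan import *
f=imaging.grab_frame('side'); g=imaging.grab_frame('top'); 
cv2.imwrite('pics/e.png',np.hstack([cv2.resize(x,(400,400)) for x in (f['color'][180:340,200:360,::-1],g['color'][150:270,150:270,::-1])]))
rows([own(t,-.022,-.026,.13) for t in np.arange(.7,1.46,.1)],maxa=.2)
E
```

```text
at [0.4999 0.2161 0.1314] 0.341 F [-0.7 -0.1  0.1] t 4.1667

0.002, 0.034, 0.014, 0, -0.001, -0.067, 1,
0.028, 0.02, -0, 0, -0, -0.067, 1,
0.027, 0.021, -0, 0, -0, -0.066, 1,
0.027, 0.021, -0, 0, -0, -0.067, 1,
0.027, 0.02, -0, 0, -0, -0.067, 1,

0.027, 0.021, -0, 0, -0, -0.066, 1,
0.027, 0.02, -0, 0, -0, -0.067, 1,
0.027, 0.021, -0, 0, -0, -0.067, 1,
```

View pics/e.png

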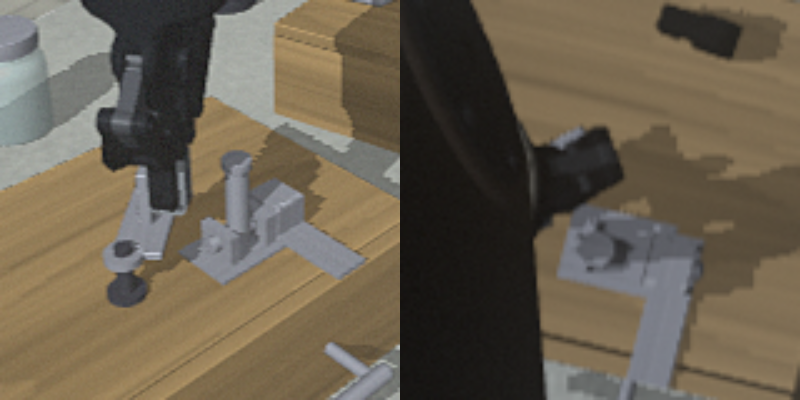

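The keeper is swinging with the tool, and the plate runs from the pivot at (125,255) up to the fingers at (170,200). The post at (235,175) is clear, so I continue.

Emit:
jog_arm --steps '[0.01,0.034,0,0,0,-0.067,1,0.028,0.02,0,0,0,-0.067,1,0.027,0.021,0,0,0,-0.067,1,0.027,0.021,0,0,0,-0.067,1,0.027,0.02,0,0,0,-0.067,1]'

```text
clock: 4.58
eef_pos: [0.5148, 0.2125, 0.131]
tool_rot: [3.141, -0.001, 0.848]
contact_force: [-0.4, -0.8, 0.3]
gripper_width: 0.005
```

Emit:
jog_arm --steps '[0.027,0.021,0,0,0,-0.067,1,0.027,0.02,0,0,0,-0.067,1,0.027,0.02,0,0,0,-0.067,1,0,0,0,0,0,0,1]'

```text
clock: 4.92
eef_pos: [0.5249, 0.2158, 0.1309]
tool_rot: [3.141, -0.001, 1.151]
contact_force: [-0.3, 0.3, -0.7]
gripper_width: -0.003
```

```bash
python3 - <<'E'
from plan import *
Yb=Y0+np.pi/2
def ch(x,y,z,yaw=Yb): return [*world(P,(x,y,z)),yaw]
s=manip.get_state(); c,n=np.cos(P[2]),np.sin(P[2]); d=np.array(s['eef_pos'])[:2]-P[:2]; print('chest frame',[c*d[0]+n*d[1],-n*d[0]+c*d[1]])
# away from tab (-y), lift, over to the -y side of the post, down
rows([ch(-.006,.0,.14),ch(-.006,-.01,.20),ch(-.05,-.066,.20),ch(-.05,-.066,.13)])
E
```

```text
chest frame [np.float64(-0.015885712614545335), np.float64(0.0166734398335266)]
at [0.5249 0.2158 0.1309] 1.151 F [-0.3  0.3 -0.7] t 4.9167

-0.074, 0.062, -0.045, 0.001, -0.001, -0.054, 1,
-0.079, 0.056, -0.046, -0, 0, -0.054, 1,
-0.05, -0, -0.3, -0, 0, 0, 1,
-0.051, -0, -0.3, -0, 0, 0, 1,
-0.28, -0.22, 0, -0, 0, 0, 1,

-0.28, -0.221, 0.001, -0, 0, 0, 1,
0, 0, 0.35, -0, 0, 0, 1,
0.001, 0.001, 0.35, -0, 0, 0, 1,
```

Emit:
jog_arm --steps '[-0.1,0.03,-0.04,0,0,0,1,-0.06,0.06,-0.05,0,0,-0.05,1,-0.05,0,-0.3,0,0,-0.055,1,-0.05,0,-0.3,0,0,0,1,-0.28,-0.22,0,0,0,0,1]'

```text
clock: 5.33
eef_pos: [0.5004, 0.1681, 0.2048]
tool_rot: [3.132, -0.006, 1.301]
contact_force: [0.5, -0.4, 1.4]
gripper_width: -0.001
```

Emit:
jog_arm --steps '[-0.28,-0.22,0,0,0,0,1,0,0,0,0,0,0,1]'

```text
clock: 5.5
eef_pos: [0.4596, 0.1419, 0.1995]
tool_rot: [-3.138, 0.002, 1.3]
contact_force: [1.0, 0.5, -0.2]
gripper_width: -0.0
```

```bash
cat >> plan.py <<'E'
Yb=Y0+np.pi/2
def ch(x,y,z,yaw=Yb): return [*world(P,(x,y,z)),yaw]
E
python3 - <<'E'
from plan import *
f=imaging.grab_frame('side'); g=imaging.grab_frame('top'); 
cv2.imwrite('pics/f.png',np.hstack([cv2.resize(x,(400,400)) for x in (f['color'][180:340,200:360,::-1],g['color'][150:270,150:270,::-1])]))
for a in (1.2,1.4,1.6): print(a,(proj(f,own(a,-.007,-.034,.152)[:3])[0]-[200,180])*2.5)
print((proj(f,ch(-.05,-.03,.152)[:3])[0]-[200,180])*2.5)
rows([ch(-.05,-.066,.20),ch(-.05,-.066,.13)])
E
```

```text
1.2 [116.5264602  164.94171963]
1.4 [104.01014386 166.97625286]
1.6 [ 91.97554872 170.32388242]
[237.24108772 157.55988668]
at [0.4645 0.1442 0.2001] 1.301 F [0.8 0.7 0.9] t 5.6

0.021, 0.059, 0.001, 0, -0, -0.008, 1,
-0, -0, 0.35, 0, -0, 0, 1,
-0.001, -0, 0.35, 0, -0, 0, 1,
```

View pics/f.png

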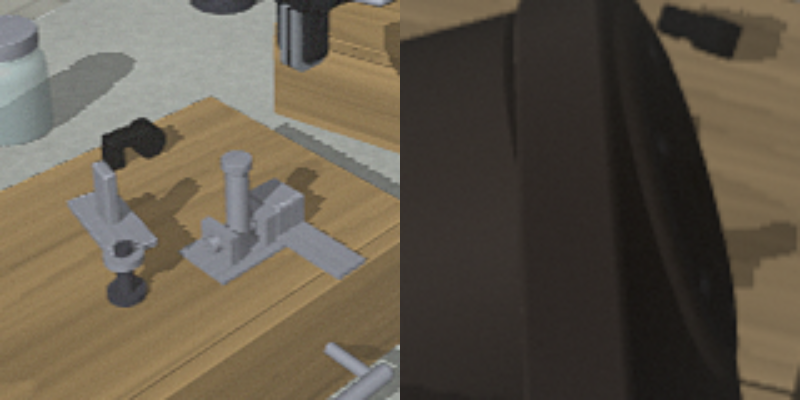

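The keeper is about 1.4 rad open: its tab top is at (105,167), and 1.4 rad predicts (104,167). The post cap at (237,157) is as predicted and the tool is clear. I'll lower beside the post and push the bolt.

Emit:
jog_arm --steps '[0.02,0.06,0.2,0,0,-0.008,1,0,0,0.25,0,0,0,1,0,0,0.25,0,0,0,1,0,0,0,0,0,0,1]'

```text
clock: 5.93
eef_pos: [0.4703, 0.1452, 0.1261]
tool_rot: [-3.138, 0.002, 1.315]
contact_force: [-2.0, -0.4, 0.1]
gripper_width: 0.001
```

```bash
python3 - <<'E'
from plan import *
rows([ch(-.05,-.050,.13),ch(-.05,-.012,.13)],maxd=.006)
E
```

```text
at [0.4703 0.1452 0.1261] 1.315 F [-2.  -0.4  0.1] t 5.9333

0.052, 0.002, -0.013, -0.003, 0.001, 0.001, 1,
0.052, 0.002, -0.013, 0, 0, 0, 1,
0.051, 0.002, -0.013, 0, 0, 0.001, 1,
0.054, 0, -0, 0, 0, 0, 1,
0.055, 0, -0, 0, 0, 0, 1,

0.054, 0, -0, 0, 0, 0, 1,
0.054, 0, -0, 0, 0, 0, 1,
0.055, 0, -0, 0, 0, 0, 1,
0.054, 0, -0, 0, 0, 0, 1,
0.054, 0, -0, 0, 0, 0, 1,
```

Emit:
jog_arm --steps '[0.05,0,0,0,0,0,1,0.05,0,0,0,0,0,1,0.05,0,0,0,0,0,1,0.055,0,0,0,0,0,1,0.055,0,0,0,0,0,1]'

```text
clock: 6.35
eef_pos: [0.4791, 0.1716, 0.1303]
tool_rot: [3.14, -0.001, 1.318]
contact_force: [0.4, -2.9, 1.6]
gripper_width: 0.001
```

Emit:
jog_arm --steps '[0.055,0,0,0,0,0,1,0.055,0,0,0,0,0,1,0.055,0,0,0,0,0,1,0.055,0,0,0,0,0,1,0,0,0,0,0,0,1]'

```text
clock: 6.77
eef_pos: [0.4841, 0.1931, 0.1293]
tool_rot: [3.141, -0.0, 1.319]
contact_force: [-0.5, -0.5, -0.9]
gripper_width: -0.001
```

```bash
python3 - <<'E'
from plan import *
f=imaging.grab_frame('side')
cv2.imwrite('pics/g.png',cv2.resize(f['color'][180:340,200:360,::-1],(400,400)))
for a in (0,.03,.034,.038,.04): print(a,(proj(f,ch(-.05,-.03+a,.152)[:3])[0]-[200,180])*2.5)
rows([ch(-.05,-.012,.13),ch(-.05,-.009,.13)],maxd=.006)
E
```

```text
0 [237.24108772 157.55988668]
0.03 [195.8655943 178.7039494]
0.034 [190.13814704 181.63083907]
0.038 [184.35899373 184.58415201]
0.04 [181.44980801 186.07082927]
at [0.4838 0.1927 0.1292] 1.319 F [-0.1  0.5 -0.5] t 6.8167

0.042, -0.003, -0.008, -0, -0, 0.005, 1,
0.03, -0, 0, -0, -0, -0, 1,
```

View pics/g.png

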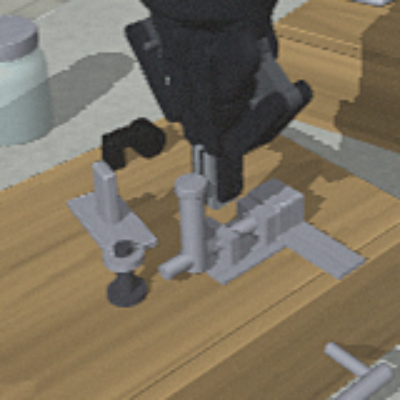

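The post cap at about (191,182) gives roughly 33 mm of travel, so I'll push gently to the stop.

Emit:
jog_arm --steps '[0.02,0,0,0,0,0,1,0.02,0,0,0,0,0,1,0.02,0,0,0,0,0,1,0,0,0,0,0,0,1,0,0,0,0,0,0,1]'

```text
clock: 7.23
eef_pos: [0.4853, 0.1979, 0.1293]
tool_rot: [3.142, -0.0, 1.318]
contact_force: [-0.0, -0.2, -0.2]
gripper_width: 0.003
```

Emit:
jog_arm --steps '[0.01,0,0,0,0,0,1,0.01,0,0,0,0,0,1,0,0,0,0,0,0,1]'

```text
clock: 7.48
eef_pos: [0.4858, 0.1999, 0.1293]
tool_rot: [3.142, -0.0, 1.318]
contact_force: [-0.1, -1.2, -0.6]
gripper_width: -0.001
```

Emit:
jog_arm --steps '[0.01,0,0,0,0,0,1,0.005,0,0,0,0,0,1,0,0,0,0,0,0,1,0,0,0,0,0,0,1]'

```text
clock: 7.82
eef_pos: [0.4859, 0.2007, 0.1293]
tool_rot: [-3.141, 0.001, 1.319]
contact_force: [-0.7, -7.4, 1.9]
gripper_width: 0.0
```

Emit:
jog_arm --steps '[-0.1,0,0,0,0,0,1,-0.15,0,0,0,0,0,1,0,0,-0.35,0,0,0,1,0,0,-0.35,0,0,0,1,0,0,0,0,0,0,1]'

```text
clock: 8.23
eef_pos: [0.4822, 0.1767, 0.2045]
tool_rot: [3.136, -0.004, 1.318]
contact_force: [2.0, 1.4, 0.8]
gripper_width: -0.002
```

```bash
python3 - <<'E'
from plan import *
f=imaging.grab_frame('side')
cv2.imwrite('pics/i.png',cv2.resize(f['color'][100:340,120:440,::-1],(800,600)))
for a in (.034,.038,.04): print(a,(proj(f,ch(-.05,-.03+a,.152)[:3])[0]-[120,100])*2.5)
print(manip.get_state()['eef_pos'],manip.get_state()['contact_force'])
E
```

```text
0.034 [390.13814704 381.63083907]
0.038 [384.35899373 384.58415201]
0.04 [381.44980801 386.07082927]
[0.48150908 0.17658448 0.20230597] [-0.24655465 -0.45661009  0.43509308]
```

View pics/i.png

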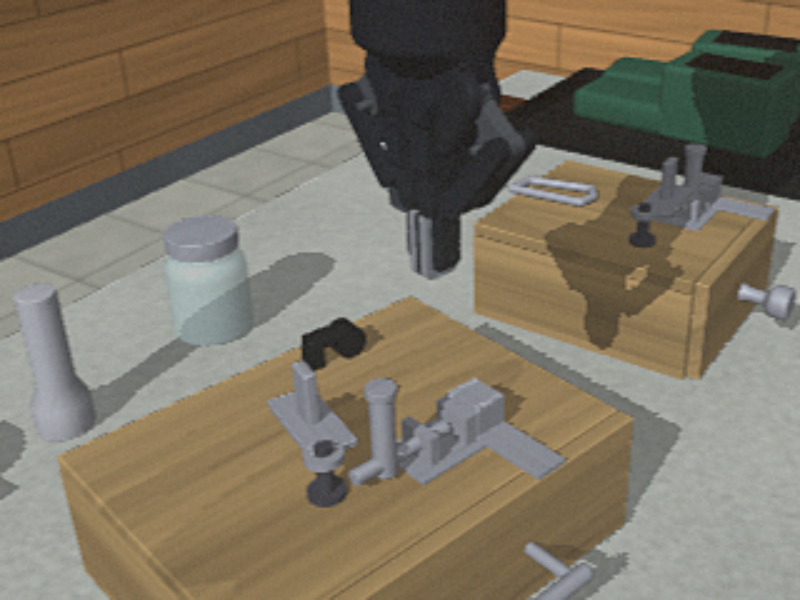

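The post cap is at (382,386), which means 40 mm of travel, and the force rose to 7 N as it met the stop. The keeper is still open, the narrow chest is untouched and the tool is clear.

```bash
python3 -c "
from h import *
print(finish_job())"
```

```text
the job is handed in; nothing more can be done
None
```

The wide chest is unlocked: I swung its keeper aside first, then slid its bolt fully back, and handed the job in at about 8.3 s.

- **Keeper:** I pushed it open with the shut fingers. In the side image it stood about 1.4 rad open, within a pixel or so of the predicted position, and it was still there in the last picture.
- **Bolt:** In the last picture the post cap was at the position predicted for 40 mm of travel. The force rose to about 7 N at the end of the push, as expected on meeting the stop.
- **Narrow chest:** It looked unchanged in the last picture, and the arm only passed well above it. I did not measure its tab again.
- **Robot:** After the push I backed the tool off and lifted it about 5 cm above the post, touching nothing.

No check failed or disagreed. After the first push the bolt had only reached about 33 mm, so I pushed it gently on to the stop.

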